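# Close the aroma vial with its dipping rod and hold it tipped

### The arm

A 7-joint arm with a two-finger parallel gripper is mounted at the origin on the work surface. World frame = base frame: x ahead of the robot, y to its left, z up, the work surface at z = 0. Lengths are in m, angles in rad, forces in N, time in s.
With the tool pointing down it reaches from about 0.425 to 0.95 m from the base axis. Payload 16.7 kg.
Tool frame: the origin (TCP) lies on the centre line of the jaws, within the pads' length; the fingertips stand 19 mm ahead of it and the grasp point (between the pads) is the TCP; z points along the fingers, y is the direction in which the jaws open and shut (so a half turn about z gives the same grasp; the last joint's range is limited). The gripper opens to 94 mm and grips with 3 to 60 N. Pads are 16 mm wide; open, the fingers measure 119 mm over their backs; the gripper's body (75 mm by 177 mm) begins 78 mm behind the grasp point.
Start: joints at [1.19, 0.426, 0.074, 1.606, -0.034, 1.111, -0.067], TCP at [0.155, -0.657, 0.224] pointing down, gripper open.
Joint ranges: [-2.85, 2.85], [-0.5, 2.14], [-1.23, 1.37], [0.21, 2.46], [-1.02, 4.16], [0.16, 2.05], [-2.73, 2.73]. Speed limits (rad/s): [1.89, 1.89, 2.39, 2.39, 3.01, 3.01, 3.01].

### API

Orientations are given as a rotation vector (axis times angle).
In Python, from rig import manip, imaging, job_done gives the robot as it stands. The module is installed in compiled form; this text tells all that it offers.
- The arm moves only by the tool carry_out, never from a script. Its arguments are lists of equal length, an entry for each row: "claw": the finger opening in m, from 0 to 0.094; "delta_pos": the shift along the tool's x, y, z in m, a list of three; "dr": the turn, a rotation vector about the tool's x, y, z in degrees, a list of three. In form: {"claw": [claw, ...], "delta_pos": [[x, y, z], ...], "dr": [[wx, wy, wz], ...]}. A call has 1 to 5 rows; each row shifts and turns the pose as measured when the row begins, along the tool's axes as they then stand; what a row does not reach is not made up. A row lasts 1/10 s, in which the tool goes at most 50 mm and 8.59 degrees, less where a joint would pass 70% of its speed; a pose out of reach is approached as far as the arm can. A call with a gripper value outside its range is refused whole. The fingers move at their own pace and stop on an object; "newtons" is the grip in N (left out, the last holds). Time passes only in rows, so rows that do not move let the fingers close. It gives the time, the measured TCP pose, the force and the opening at its end, in the units of the state.
- manip.get_obs(): the state, without advancing time (a new reading comes with each control period).
- imaging.camera(name): name is "side" or "top" or "wrist"; returns a dict with "frame" (420x560x3 uint8, red, green, blue), "mtx" (3x3 intrinsics, pixels), "xyz" and "orientation" of the camera in the world; the wrist camera has in their place "mount" (4x4, takes a point from camera to tool coordinates, whose origin is the TCP and whose axes are the flange's). Camera axes: x right, y down, z forward; pixel columns grow to the right and rows downward; lengths in m; the calibration is good to about 2 mm. A picture is of the moment at which its call begins: read the wrist's pose just before it. There is no depth.
- job_done(): hands the job in, once; it reports no verdict.
The state is a dict: "time_s": time; "joint_pos": joint angles; "joint_vel": joint speeds; "joint_efforts": joint torques, N m; "eef_pos": TCP position; "tool_rot": TCP orientation; "force": force on the tool from outside, world axes, zero at the start; "wrist_torque": the same for the moment, N m; "gripper_width": finger opening in m.
Only numpy, scipy, OpenCV 4.12 (cv2) and the standard library are available. Lean on these libraries where they do the work, as an engineer would, in place of code of your own. Each camera call takes 0.05 s, during which the arm holds its last target. There are 200 camera calls.

### The job

Take the blue-knobbed dipping rod from its white rest and push the rod down into the narrow mouth of the amber aroma vial until the knob sits on the lip. Then take the vial itself by its glass, draw it out of the wooden holder and tip it over to about 60 degrees from upright, knob end still the higher, so that the balcony light shows how the rod sits inside. Finish while holding it still like that, the whole vial at least 15 cm above the table and the rod still fully home, with the other things on the tray table left as they were.

Things in the scene. Friction and masses are not known exactly. Their poses are not given: they have to be found in the camera images.
- vial: Rigid amber glass vial, empty, 90 g, upright in the holder's hole (1 mm play). 92 mm tall; straight body 34 mm across up to 77 mm, short shoulder, neck 20 mm across, lip 24 mm across; bore of the neck 13 mm, about 16 mm at the lip. Origin: centre of the foot, z towards the mouth. At the start the foot is 8 mm and the mouth 100 mm above the table; the straight body stands free from 40 to 85 mm.
- vial_mouth (a point): Centre of the vial's mouth, in the plane of the lip, 92 mm along z from the vial's foot; same axes as the vial.
- stopper: Dipping rod, 30 g: blue cylindrical knob 25 mm across, 26 mm tall, on a round-ended steel rod 8 mm thick that reaches 62 mm below the origin. Origin: centre of the knob's flat underside, z up through the knob. Starts hanging upright in the rest, underside on its rim, 70 mm above the table. Home in the vial, the underside lies on the lip; only its weight keeps it there.
- rod_tip (a point): Lower end of the rod, 62 mm below the stopper's origin along its z axis.
- holder: Fixed light wooden block, 80 x 80 mm and 40 mm tall, with one round hole 36 mm across and 32 mm deep in the middle of its top, open upwards. Origin at the centre of the underside on the table, z up.
- rest: Fixed white porcelain rest: a foot disc 64 mm across, 5 mm thick, with an upright tube 22 mm across (24 mm at its rim), 70 mm tall, bore 13 mm. Origin at the centre of the underside on the table, z up. Holder and rest stand one on the left and one on the right, either way round, at least 150 mm apart.
- saucer: White porcelain saucer, 120 mm across, 14 mm high; origin at the centre of its underside. Leave alone.
- cup: White porcelain cup standing on the saucer, 68 mm across, 55 mm tall, small handle; origin at the centre of its underside. Leave alone.
- cezve: Empty aluminium cezve, 74 mm across, 75 mm tall, with a long handle that reaches 157 mm from its axis along its +y and up to 97 mm; origin at the centre of its underside. Leave alone.
- lid: Hard red silicone lid, 76 mm across, 22 mm tall with its knob; origin at the centre of its underside. Leave alone.
- dish: Small glass dish, 90 mm across, 30 mm tall; origin at the centre of its underside. Leave alone.
- dish_cover: Green glass cover lying on the dish, 92 mm across, 26 mm tall with its knob; origin at the centre of its underside. Leave alone.
- spoon: Steel teaspoon, 130 mm long, lying flat on the table. Leave alone.
There are look-alikes about, which are no part of the job. What is meant by the vial is not yellow, and is the smaller of those in its own colour.

How it is judged:
By the outcome, as a careful person would: the job done as asked, in the order asked, and still so for the second after the job is handed in, while the arm keeps its last pose, push and grip.
It also fails if it takes over 50 s, if anything falls off the work surface, if the arm or the gripper's body presses on something with over 40 N, if the wrist force passes 120 N, or if a joint passes its speed limit or range.

## Working session

There is one attempt and no reset: what is moved stays moved. The work goes in short steps, Python scripts to look and compute and a tool call to move; the robot and the scene stay as the last step left them, time stands still between calls to the robot, and variables do not carry over. Pictures are saved under pics/ and viewed, about 8 in all and at most 12, crops included, and the job is handed in when it is done.

Besides the shell and the picture viewer there is one more tool, called after ">>>" as name(argument=value, ...), one argument or row to a line, values as JSON. carry_out: Moves the arm, as the interface text tells. Its arguments: {"type":"object","properties":{"claw":{"type":"array","items":{"type":"number"}},"delta_pos":{"type":"array","items":{"type":"array","items":{"type":"number"}}},"dr":{"type":"array","items":{"type":"array","items":{"type":"number"}}},"newtons":{"type":"number"}},"required":["claw","delta_pos","dr"]}

```bash
mkdir -p pics; cat > h.py <<'E'
import numpy as np, cv2
from scipy.spatial.transform import Rotation as R
from rig import manip, imaging, job_done
def cam(n):
    o=manip.get_obs(); c=imaging.camera(n)
    if n=="wrist":
        T=np.eye(4);T[:3,:3]=R.from_rotvec(o["tool_rot"]).as_matrix();T[:3,3]=o["eef_pos"]
        W=T@np.array(c["mount"]); c["C"],c["M"]=W[:3,3],W[:3,:3]
    else:
        q=np.array(c["orientation"]); 
        c["M"]=q if q.shape==(3,3) else (R.from_rotvec(q) if q.size==3 else R.from_quat(q)).as_matrix()
        c["C"]=np.array(c["xyz"])
    return c
def save(c,f): cv2.imwrite("pics/"+f,c["frame"][:,:,::-1])
def ray(c,u,v):
    d=c["M"]@np.linalg.inv(c["mtx"])@np.array([u,v,1.]); return c["C"],d/np.linalg.norm(d)
def onz(c,u,v,z):
    C,d=ray(c,u,v); return C+d*(z-C[2])/d[2]
def proj(c,p):
    q=np.array(c["mtx"])@(c["M"].T@(np.array(p)-c["C"])); return q[:2]/q[2]
def tri(a,b):
    (p,d),(q,e)=ray(*a),ray(*b)
    s=np.linalg.lstsq(np.c_[d,-e],q-p,rcond=None)[0]; x,y=p+s[0]*d,q+s[1]*e
    return (x+y)/2,np.linalg.norm(x-y)
E
python3 - <<'E'
from h import *
np.set_printoptions(precision=4,suppress=True)
t=cam("top");s=cam("side")
import pickle; pickle.dump((t,s),open("ts.pkl","wb"))
for c in(t,s): print(c["xyz"],c["orientation"],c["mtx"],c["M"])
save(t,"top.png");save(s,"side.png");print(manip.get_obs())
E
```

```text
[0.2931 0.01   1.367 ] [-2.0496  2.185  -0.2341] [[482.9923   0.     276.9518]
 [  0.     482.9923 207.5636]
 [  0.       0.       1.    ]] [[-0.0646 -0.9767  0.2048]
 [-0.9979  0.0618 -0.0199]
 [ 0.0068 -0.2057 -0.9786]]
[0.2786 0.8031 0.6501] [-0.4692  2.594  -1.4002] [[419.2726   0.     276.7168]
 [  0.     419.2726 203.8465]
 [  0.       0.       1.    ]] [[-0.9386 -0.1983  0.2822]
 [-0.3447  0.5135 -0.7858]
 [ 0.011  -0.8349 -0.5504]]
{'time_s': 0.1, 'joint_pos': array([ 1.1895,  0.4266,  0.0739,  1.6065, -0.0341,  1.1108, -0.0671]), 'joint_vel': array([ 0.0015, -0.0018,  0.0001, -0.0011, -0.0005, -0.0019, -0.0026]), 'joint_efforts': array([  0.007 , -93.7468,   3.6759, -45.5046,  -0.0486,   0.0169,
         0.0001]), 'eef_pos': array([ 0.1549, -0.6566,  0.2239]), 'tool_rot': array([-3.1195, -0.363 ,  0.0003]), 'force': array([ 0.463 ,  0.0463, -0.1304]), 'wrist_torque': array([-0.0009,  0.0045, -0.0163]), 'gripper_width': 0.0942531874999475}
```

View pics/top.png

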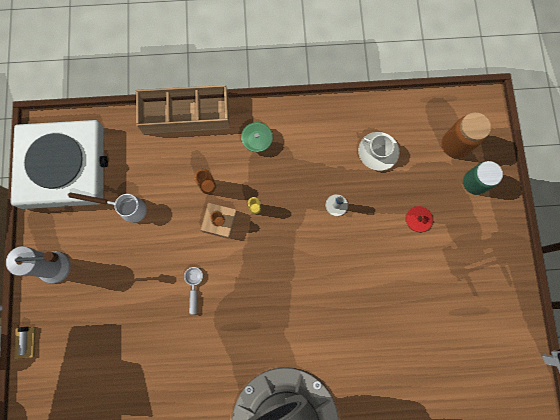

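View pics/side.png

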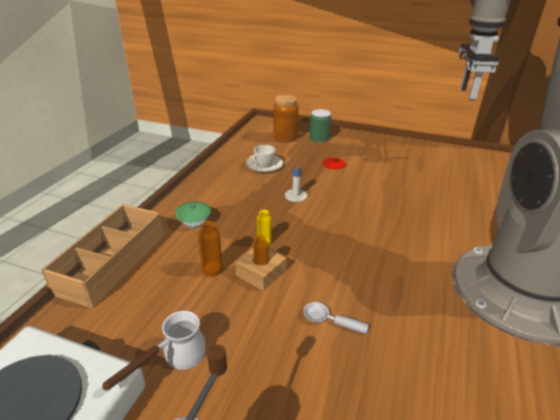

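Top view: the arm's base is at the bottom. Candidates for the vial are the amber in the wooden holder (218,219), a larger amber bottle (207,185) and a yellow one (255,206). The vial is the amber one in the holder, because it's the smaller in its colour and not yellow. The blue-knobbed rod is in the white rest at (337,204). I'll confirm this in an enlarged crop.

```bash
python3 - <<'E'
from h import *
import pickle
np.set_printoptions(precision=4,suppress=True)
t,s=pickle.load(open("ts.pkl","rb"))
a=cv2.resize(t["frame"][160:250,180:360],None,fx=4,fy=4,interpolation=2)
b=cv2.resize(s["frame"][155:295,185:345],None,fx=4,fy=4,interpolation=2)[:,:640]
cv2.imwrite("pics/c1.png",cv2.resize(np.vstack([a,cv2.copyMakeBorder(b,0,0,0,a.shape[1]-b.shape[1],0)]),None,fx=.65,fy=.65)[:,:,::-1])
for n,c,roi in(("top",t,(160,250,180,360)),("side",s,(150,300,185,345))):
    h=cv2.cvtColor(c["frame"],cv2.COLOR_RGB2HSV)
    for nm,lo,hi in(("blue",(98,80,30),(125,255,255)),("amber",(4,190,30),(14,255,170)),("yellow",(24,150,100),(33,255,255))):
        m=np.zeros(h.shape[:2],np.uint8);y0,y1,x0,x1=roi
        m[y0:y1,x0:x1]=cv2.inRange(h,lo,hi)[y0:y1,x0:x1]
        k,l,st,ce=cv2.connectedComponentsWithStats(m)
        print(n,nm,[(st[i].tolist(),ce[i].round(1).tolist()) for i in range(1,k) if st[i,4]>12])
for nm,u,v,z in(("knob",339,201,.096),("vial",219,217,.1),("bigamber foot",207,190,0),("yellow",255,201,.1)): print(nm,onz(t,u,v,z))
E
```

```text
top blue [([336, 199, 7, 5, 16], [338.3, 201.8])]
top amber []
top yellow [([248, 197, 13, 17, 143], [254.2, 205.1])]
side blue [([294, 170, 6, 6, 30], [296.2, 172.3])]
side amber [([322, 157, 11, 11, 21], [325.4, 160.3]), ([333, 157, 8, 5, 23], [336.0, 158.9]), ([198, 220, 22, 26, 187], [206.2, 232.1]), ([253, 237, 4, 9, 15], [254.4, 241.6]), ([199, 246, 24, 31, 209], [208.4, 262.0]), ([253, 247, 6, 13, 21], [254.9, 254.1]), ([218, 251, 4, 8, 17], [219.3, 254.1])]
side yellow [([257, 210, 14, 33, 315], [264.2, 224.6])]
knob [ 0.5666 -0.1842  0.096 ]
vial [0.5424 0.1402 0.1   ]
bigamber foot [0.6442 0.1821 0.    ]
yellow [0.58   0.0419 0.1   ]
```

View pics/c1.png

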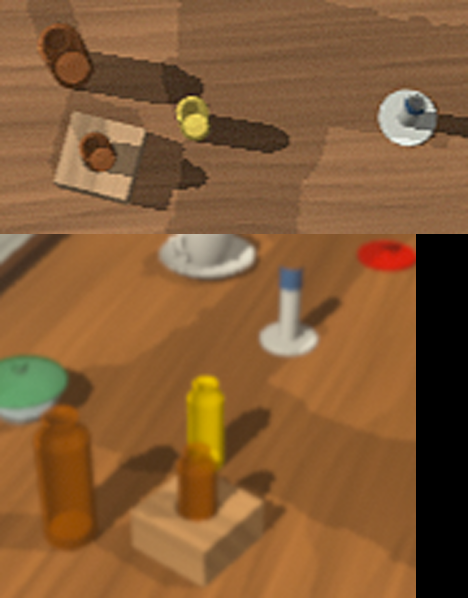

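The crop confirms it: the small amber vial is in the wooden holder, with its mouth near top (215,215) and side (261,238). The bigger amber bottle stands free behind it and the yellow bottle is beside it.

```bash
cat >> h.py <<'E'
def go(p, yaw=None):
    """print tool-frame shift to world point p, and turn (deg) about tool z so tool x points along world yaw (deg)"""
    o=manip.get_obs(); r=R.from_rotvec(o["tool_rot"])
    d=r.inv().apply(np.array(p)-o["eef_pos"]); out=[1000*d]
    if yaw is not None:
        y=np.radians(yaw); x=np.array([np.cos(y),np.sin(y),0]); z=np.array([0,0,-1.])
        out.append(np.degrees((r.inv()*R.from_matrix(np.c_[x,np.cross(z,x),z])).as_rotvec()))
    print("t",o["time_s"],"pos",o["eef_pos"],"yaw",np.degrees(np.arctan2(*r.as_matrix()[1::-1,0])),"shift mm",*out); return d
E
python3 - <<'E'
from h import *
import pickle
np.set_printoptions(precision=4,suppress=True)
t,s=pickle.load(open("ts.pkl","rb"))
b=lambda x,y:(x/2.6+185,(y-234)/2.6+155)
a=lambda x,y:(x/2.6+180,y/2.6+160)
for n,p,q in(("knob",(338.3,201.8),(296.2,172.8)),("mouth",a(93,143),b(198,448)),("big top",a(58,36),b(63,412)),("yel top",a(190,103),b(206,380)),("rest foot",a(407,117),b(289,338))):
    print(n,tri((t,*p),(s,*q)))
print("big foot",onz(t,*a(72,68),0.002),onz(s,*b(70,525),0)); print("yel foot",onz(t,*a(195,125),0.002))
print("holder top corners",[onz(t,*a(*p),.04) for p in((72,110),(146,126),(131,200),(54,182))])
go([.55,-.19,.25],0)
E
```

```text
knob (array([ 0.5726, -0.1845,  0.0759]), np.float64(0.0075242784000097655))
mouth (array([0.5483, 0.1487, 0.0981]), np.float64(0.000819994391798261))
big top (array([0.6558, 0.1768, 0.1259]), np.float64(0.002242816044980901))
yel top (array([0.5836, 0.0466, 0.0924]), np.float64(0.00451876208785477))
rest foot (array([ 0.5759, -0.1908, -0.0009]), np.float64(0.00040527181290796047))
big foot [0.6551 0.1794 0.002 ] [0.6599 0.1745 0.    ]
yel foot [0.5813 0.0456 0.002 ]
holder top corners [array([0.5982, 0.1764, 0.04  ]), array([0.5755, 0.0974, 0.04  ]), array([0.4961, 0.1171, 0.04  ]), array([0.5207, 0.1983, 0.04  ])]
t 0.1 pos [ 0.1549 -0.6566  0.2239] yaw 13.275348486219285 shift mm [ 491.6701 -363.4531  -25.762 ] [-0.0606  0.0128 13.2753]
```

>>> carry_out(
  claw=[0.06, 0.06, 0.06, 0.06, 0.06],
  delta_pos=[
    [0.039, -0.028, -0.003],
    [0.042, -0.024, -0.003],
    [0.044, -0.02, -0.003],
    [0.045, -0.016, -0.003],
    [0.046, -0.012, -0.003],
  ],
  dr=[
    [0, 0, -5],
    [0, 0, -5],
    [0, 0, -5],
    [0, 0, -5],
    [0, 0, -5],
  ],
)

```text
time_s: 0.6
eef_pos: [0.3131, -0.4753, 0.2361]
tool_rot: [-2.962, -1.034, 0.006]
force: [1.0, 0.0, 0.4]
gripper_width: 0.0608
```

>>> carry_out(
  claw=[0.06, 0.06, 0.06, 0.06, 0.06],
  delta_pos=[
    [0.047, -0.008, -0.003],
    [0.048, -0.004, -0.003],
    [0.048, 0.0, -0.003],
    [0.048, 0.004, 0],
    [0.047, 0.008, 0],
  ],
  dr=[
    [0, 0, -5],
    [0, 0, -5],
    [0, 0, -5],
    [0, 0, -5],
    [0, 0, -5],
  ],
)

```text
time_s: 1.1
eef_pos: [0.4749, -0.2862, 0.2452]
tool_rot: [-2.653, -1.674, 0.006]
force: [0.9, -0.2, 0.1]
gripper_width: 0.06
```

```bash
python3 - <<'E'
from h import *
np.set_printoptions(precision=4,suppress=True)
go([.54,-.19,.22],72); print(manip.get_obs()["joint_pos"]); print(imaging.camera("wrist")["mount"])
E
```

```text
t 1.1 pos [ 0.4749 -0.2862  0.2452] yaw 64.51739530731072 shift mm [114.8294  17.4981  25.0713] [-0.3364  0.0092 -7.4827]
[ 0.6896  0.2319 -0.3083  1.8344  0.0789  1.093  -0.0925]
[[ 0.0017 -0.9578 -0.2874  0.0844]
 [ 1.      0.0017  0.0003 -0.0007]
 [ 0.0002 -0.2874  0.9578 -0.1608]
 [ 0.      0.      0.      1.    ]]
```

>>> carry_out(
  claw=[0.06, 0.06, 0.06, 0.06, 0.06],
  delta_pos=[
    [0.04, 0.015, 0.006],
    [0.04, 0.015, 0.006],
    [0.04, 0.016, 0.006],
    [0.008, 0.004, 0],
    [0, 0, 0],
  ],
  dr=[
    [0, 0, -2],
    [0, 0, -2],
    [0, 0, -2],
    [0, 0, 0],
    [0, 0, 0],
  ],
)

```text
time_s: 1.65
eef_pos: [0.5762, -0.1752, 0.2262]
tool_rot: [-2.538, -1.839, 0.0]
force: [-0.9, -1.0, 0.2]
gripper_width: 0.0601
```

```bash
python3 - <<'E'
from h import *
np.set_printoptions(precision=4,suppress=True)
c=cam("wrist"); save(c,"w1.png"); go([.5755,-.19,.092],75)
h=cv2.cvtColor(c["frame"],cv2.COLOR_RGB2HSV); m=cv2.inRange(h,(98,80,30),(125,255,255))
k,l,st,ce=cv2.connectedComponentsWithStats(m)
for i in range(1,k):
    if st[i,4]>60: print(st[i],ce[i],onz(c,*ce[i],.090))
E
```

```text
t 1.7 pos [ 0.5757 -0.1756  0.2262] yaw 71.8179394549454 shift mm [-14.3439   5.1534 134.0731] [-0.3526 -0.2485 -3.1813]
[273 201  21  10 112] [283.0179 204.6607] [ 0.5801 -0.1757  0.09  ]
```

View pics/w1.png

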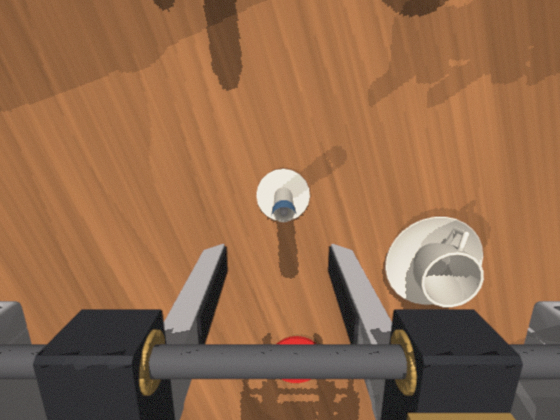

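The knob is at about (284,211), leaning from the rest's foot disc at (283,195).

```bash
python3 - <<'E'
from h import *
np.set_printoptions(precision=4,suppress=True)
c=cam("wrist"); f=c["frame"]; print(c["mtx"][0])
h=cv2.cvtColor(f,cv2.COLOR_RGB2HSV)
m=cv2.inRange(h,(0,0,150),(180,60,255)); k,l,st,ce=cv2.connectedComponentsWithStats(m)
for i in range(1,k):
    if st[i,4]>200: print("white",st[i],ce[i])
cv2.imwrite("pics/w1c.png",cv2.resize(f[165:230,245:325],None,fx=8,fy=8,interpolation=cv2.INTER_NEAREST)[:,:,::-1])
for p,z in(((284,211),.096),((283,195),.005)): print(onz(c,*p,z))
E
```

```text
[328.2543   0.     277.3598]
white [ 257  168   53   52 1786] [282.7822 191.0034]
white [ 386  217   98   90 5756] [434.9302 260.2936]
white [ 164  244   60   88 1932] [192.7821 290.9871]
white [ 332  244   59   96 2003] [362.2127 292.2182]
[ 0.5791 -0.1805  0.096 ]
[ 0.5768 -0.1875  0.005 ]
```

View pics/w1c.png

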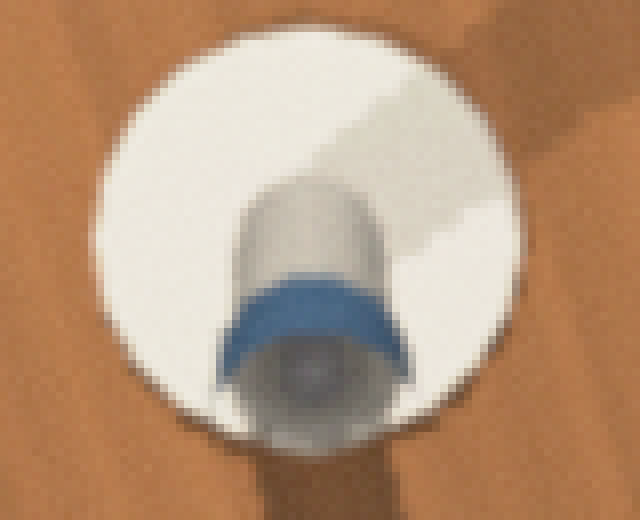

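>>> carry_out(
  claw=[0.05, 0.05, 0.05, 0.05, 0.05],
  delta_pos=[
    [-0.005, 0.003, 0.035],
    [-0.004, 0.002, 0.035],
    [0, 0, 0.035],
    [0, 0, 0.02],
    [0, 0, 0.007],
  ],
  dr=[
    [0, 0, 0],
    [0, 0, 0],
    [0, 0, 0],
    [0, 0, 0],
    [0, 0, 0],
  ],
)

```text
time_s: 2.25
eef_pos: [0.5733, -0.1965, 0.0935]
tool_rot: [-2.557, -1.825, 0.001]
force: [-0.7, -0.1, -0.1]
gripper_width: 0.0505
```

```bash
python3 - <<'E'
from h import *
np.set_printoptions(precision=4,suppress=True)
c=cam("wrist"); save(c,"w2.png"); go([.5775,-.186,.09],72)
s=cam("side"); print("side knob expected",proj(s,[.5775,-.186,.083]))
save(s,"s2.png")
E
```

```text
t 2.3 pos [ 0.5731 -0.1965  0.0932] yaw 71.00633712473497 shift mm [11.4013  0.7431  3.155 ] [-0.058   0.035  -0.9937]
side knob expected [296.1007 170.3601]
```

View pics/w2.png

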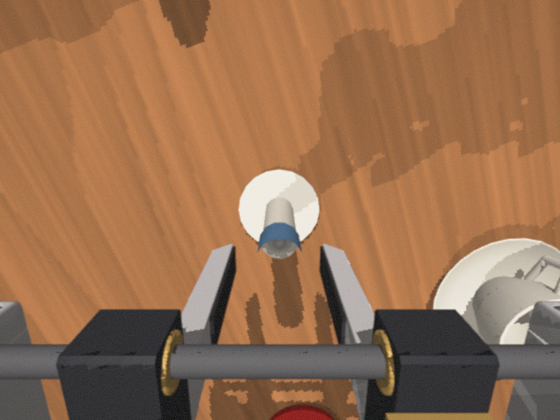

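```bash
python3 - <<'E'
from h import *
np.set_printoptions(precision=4,suppress=True)
c=cam("wrist"); r=R.from_rotvec(manip.get_obs()["tool_rot"]); p=np.array(manip.get_obs()["eef_pos"])
k=onz(c,279.5,246,.096); f=onz(c,279,207.5,.005); print("knob",k,"foot",f)
print("tip proj",proj(c,p+r.apply([0,0,.019])),proj(c,p))
go((k+f)/2); go(k)
h=cv2.cvtColor(c["frame"],cv2.COLOR_RGB2HSV); m=cv2.inRange(h,(98,80,30),(125,255,255)); print(cv2.boundingRect(m[150:300]))
E
```

```text
knob [ 0.5799 -0.1805  0.096 ] foot [ 0.5782 -0.186   0.005 ]
tip proj [279.7778 258.2366] [279.9593 273.3828]
t 2.4 pos [ 0.5749 -0.1958  0.0958] yaw 71.07827021766562 shift mm [13.2032 -0.2885 45.2783]
t 2.4 pos [ 0.5749 -0.1958  0.0958] yaw 71.07827021766562 shift mm [16.0447 -0.2956 -0.2217]
(258, 74, 41, 24)
```

```bash
python3 - <<'E'
from h import *
np.set_printoptions(precision=4,suppress=True)
c=cam("wrist"); o=manip.get_obs(); r=R.from_rotvec(o["tool_rot"]); p=np.array(o["eef_pos"]); print(p)
for v in range(218,266,2): print(v,c["frame"][v,276:283].mean(0).round().astype(int), end="; ")
print()
for v,z in((224,.07),(235,.096),(256,.096)):
    q=onz(c,279,v,z); print(v,z,q,1000*r.inv().apply(q-p), "depth",(c["M"].T@(q-c["C"]))[2])
E
```

```text
[ 0.5756 -0.1955  0.0964]
218 [204 196 181]; 220 [204 195 180]; 222 [193 187 175]; 224 [ 86 112 139]; 226 [ 78 106 135]; 228 [ 79 108 137]; 230 [ 78 107 136]; 232 [ 79 108 136]; 234 [ 79 107 136]; 236 [ 81 108 137]; 238 [ 81 105 131]; 240 [98 97 99]; 242 [102  99  99]; 244 [106 103 102]; 246 [99 96 95]; 248 [99 96 94]; 250 [113 108 100]; 252 [123 117 110]; 254 [131 126 117]; 256 [136 130 122]; 258 [141 123 107]; 260 [118  81  54]; 262 [117  81  52]; 264 [115  79  51]; 
224 0.07 [ 0.5816 -0.1776  0.07  ] [18.9313 -0.1638 26.4199] depth 0.19741844206386594
235 0.096 [ 0.5824 -0.1747  0.096 ] [21.9199 -0.2609  0.42  ] depth 0.1716574710193849
256 0.096 [ 0.5786 -0.186   0.096 ] [ 9.9457 -0.2301  0.4176] depth 0.17509834695010842
```

>>> carry_out(
  claw=[0.05, 0.05],
  delta_pos=[
    [0.006, 0, 0.004],
    [0, 0, 0],
  ],
  dr=[
    [0, 0, 0],
    [0, 0, 0],
  ],
)

```text
time_s: 2.65
eef_pos: [0.5789, -0.1899, 0.0947]
tool_rot: [2.552, 1.823, 0.007]
force: [-0.2, 0.1, -0.6]
gripper_width: 0.0499
```

```bash
python3 - <<'E'
from h import *
np.set_printoptions(precision=4,suppress=True)
go([.5777,-.1890,.091],72)
E
```

```text
t 2.65 pos [ 0.5789 -0.1899  0.0947] yaw 71.07768998588946 shift mm [ 0.458  -1.4623  3.6786] [ 0.4033 -0.0151 -0.9224]
```

>>> carry_out(
  claw=[0.05, 0.0, 0.0, 0.0, 0.0],
  delta_pos=[
    [0, 0, 0.003],
    [0, 0, 0],
    [0, 0, 0],
    [0, 0, 0],
    [0, 0, 0],
  ],
  dr=[
    [0, 0, 0],
    [0, 0, 0],
    [0, 0, 0],
    [0, 0, 0],
    [0, 0, 0],
  ],
  newtons=15,
)

```text
time_s: 3.15
eef_pos: [0.5793, -0.1895, 0.0929]
tool_rot: [2.55, 1.823, 0.008]
force: [-3.5, 1.7, 3.5]
gripper_width: 0.0248
```

```bash
python3 - <<'E'
from h import *
np.set_printoptions(precision=4,suppress=True)
go([.5777,-.1890,.091],72); o=manip.get_obs(); print(o["gripper_width"],o["force"])
c=cam("wrist"); h=cv2.cvtColor(c["frame"],cv2.COLOR_RGB2HSV); m=cv2.inRange(h,(98,80,30),(125,255,255)); print(cv2.boundingRect(m[150:320]))
E
```

```text
t 3.15 pos [ 0.5793 -0.1895  0.0929] yaw 71.12521832415742 shift mm [-0.0432 -1.7296  1.9295] [ 0.4686  0.0011 -0.8748]
0.0247699192264342 [-3.4854  1.6799  3.4657]
(255, 87, 45, 30)
```

>>> carry_out(
  claw=[0.0, 0.0, 0.0, 0.0, 0.0],
  delta_pos=[
    [0, 0, -0.01],
    [0, 0, -0.03],
    [0, 0, -0.035],
    [0, 0, -0.04],
    [0, 0, -0.03],
  ],
  dr=[
    [0, 0, 0],
    [0, 0, 0],
    [0, 0, 0],
    [0, 0, 0],
    [0, 0, 0],
  ],
)

```text
time_s: 3.7
eef_pos: [0.5762, -0.1886, 0.241]
tool_rot: [2.554, 1.827, 0.002]
force: [0.4, 0.4, -1.2]
gripper_width: 0.0248
```

```bash
python3 - <<'E'
from h import *
np.set_printoptions(precision=4,suppress=True)
go([.548,.148,.245],102); o=manip.get_obs(); print(o["gripper_width"],o["force"])
E
```

```text
t 3.7 pos [ 0.5762 -0.1886  0.241 ] yaw 71.16347089206144 shift mm [ 309.469  -135.3692   -3.9896] [  0.0953  -0.0102 -30.8365]
0.024824410481129596 [ 0.4421  0.4484 -1.2244]
```

>>> carry_out(
  claw=[0.0, 0.0, 0.0, 0.0, 0.0],
  delta_pos=[
    [0.03, -0.013, -0.002],
    [0.039, -0.014, -0.002],
    [0.04, -0.011, 0],
    [0.041, -0.009, 0],
    [0.041, -0.006, 0],
  ],
  dr=[
    [0, 0, -4],
    [0, 0, -4],
    [0, 0, -4],
    [0, 0, -4],
    [0, 0, -4],
  ],
)

```text
time_s: 4.2
eef_pos: [0.5596, 0.0112, 0.2524]
tool_rot: [2.184, 2.241, 0.009]
force: [0.8, 0.4, -0.7]
gripper_width: 0.0249
```

>>> carry_out(
  claw=[0.0, 0.0, 0.0, 0.0, 0.0],
  delta_pos=[
    [0.04, -0.003, 0],
    [0.04, 0, 0],
    [0.03, 0.003, 0],
    [0.015, 0, 0],
    [0, 0, 0],
  ],
  dr=[
    [0, 0, -4],
    [0, 0, -4],
    [0, 0, -4],
    [0, 0, 0],
    [0, 0, 0],
  ],
)

```text
time_s: 4.7
eef_pos: [0.5412, 0.1491, 0.2537]
tool_rot: [1.907, 2.479, 0.011]
force: [1.7, -0.5, 0.2]
gripper_width: 0.0245
```

```bash
python3 - <<'E'
from h import *
np.set_printoptions(precision=4,suppress=True)
go([.548,.148,.245],102); o=manip.get_obs(); print(o["gripper_width"],o["force"])
c=cam("wrist"); save(c,"w3.png"); import pickle; pickle.dump((c,manip.get_obs()),open("w3.pkl","wb"))
go([.548,.148,.245])
print(proj(c,[.548,.148,.1]))
E
```

```text
t 4.7 pos [0.5412 0.1491 0.2537] yaw 104.83427731542197 shift mm [-2.7584  6.1983  8.8066] [0.8252 0.3622 2.8369]
0.0244836012635717 [ 1.6729 -0.4651  0.1665]
t 4.75 pos [0.5415 0.1478 0.2536] yaw 104.76939549184195 shift mm [-1.4184  6.1876  8.7327]
[281.7897 202.0344]
```

View pics/w3.png

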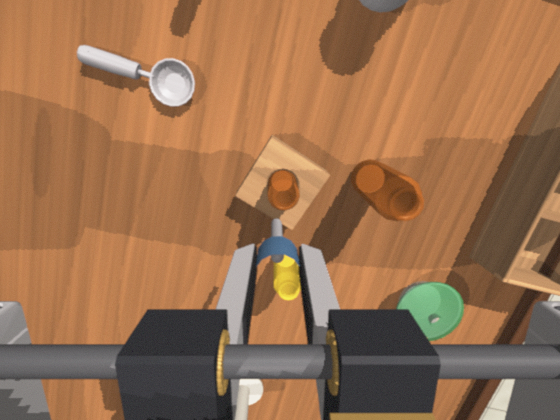

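```bash
python3 - <<'E'
from h import *
f=cv2.imread("pics/w3.png")[165:255,235:325]
cv2.imwrite("pics/w3c.png",cv2.resize(f,None,fx=6.5,fy=6.5,interpolation=2))
E
```

```text
(no output)
```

View pics/w3c.png

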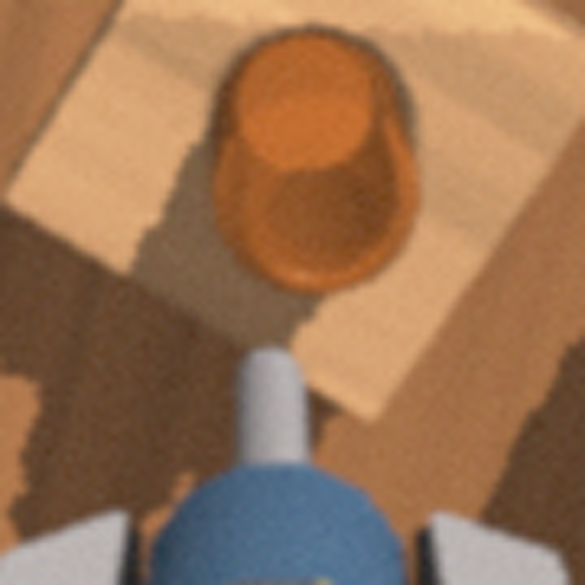

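```bash
python3 - <<'E'
from h import *
import pickle
np.set_printoptions(precision=4,suppress=True)
c,o=pickle.load(open("w3.pkl","rb")); r=R.from_rotvec(o["tool_rot"]); p=np.array(o["eef_pos"]); tx=r.apply([1,0,0]);print(p,"yaw",o["tool_rot"],"axis z",r.apply([0,0,1]))
a=lambda x,y:(x/6.5+235,y/6.5+165)
print("shoulder",onz(c,*a(315,292),.083)+.017*tx,"hole",onz(c,*a(315,27),.04)-.018*tx,"mouth",onz(c,*a(330,212),.1))
k=[onz(c,*q,.04) for q in((274,137),(330,178),(292,230),(236,195))]; print("corners",k,np.mean(k,0),[np.linalg.norm(k[i]-k[i-1]) for i in range(4)])
t=onz(c,*a(270,375),p[2]-.085); print("tip",t,1000*r.inv().apply(t-p))
gy,gx=np.array(c["frame"][195,255:315]).astype(int),0
h=cv2.cvtColor(c["frame"],cv2.COLOR_RGB2HSV); m=cv2.inRange(h,(98,80,30),(125,255,255)); x,y,w,hh=cv2.boundingRect(m[150:320]);print(x,y+150,w,hh)
q=onz(c,x+w/2,y+150,p[2]-.0229)-.0125*tx; print("knob axis tool",1000*r.inv().apply(q-p))
print(proj(c,p),proj(c,p+r.apply([0,0,.085])))
E
```

```text
[0.5415 0.1478 0.2536] yaw [1.9087 2.4773 0.0107] axis z [ 0.0155 -0.0033 -0.9999]
shoulder [0.5493 0.152  0.0829] hole [0.5502 0.153  0.0401] mouth [0.5506 0.1534 0.1   ]
corners [array([0.5259, 0.2026, 0.04  ]), array([0.6006, 0.1742, 0.04  ]), array([0.5753, 0.1011, 0.04  ]), array([0.4998, 0.1267, 0.04  ])] [0.5504 0.1512 0.04  ] [np.float64(0.08029356356245305), np.float64(0.0799034541802187), np.float64(0.0773719334315912), np.float64(0.0797163433498764)]
tip [0.5415 0.1488 0.1686] [ 1.5425 -0.954  84.9862]
256 237 45 29
knob axis tool [ 1.372   0.3117 22.8089]
[277.9942 276.1454] [277.7375 224.5305]
```

The candidates agree: shoulder, hole, mouth and block corners all put the vial axis at about (0.550, 0.152). The rod tip is at pixel (276,222).

>>> carry_out(
  claw=[0.0, 0.0, 0.0, 0.0],
  delta_pos=[
    [0.001, 0.009, 0.02],
    [0, 0, 0.02],
    [0, 0, 0.01],
    [0, 0, 0],
  ],
  dr=[
    [0.8, 0.3, 0],
    [0, 0, 0],
    [0, 0, 0],
    [0, 0, 0],
  ],
)

```text
time_s: 5.15
eef_pos: [0.5521, 0.145, 0.2029]
tool_rot: [1.927, 2.476, -0.004]
force: [-0.6, 0.6, -0.6]
gripper_width: 0.0244
```

```bash
cat > chk.py <<'E'
from h import *
import sys
np.set_printoptions(precision=4,suppress=True)
o=manip.get_obs(); print(o["gripper_width"],o["force"])
c=cam("wrist"); save(c,sys.argv[1])
go([.5506,.1506,.195],105)
r=R.from_rotvec(manip.get_obs()["tool_rot"]); p=np.array(manip.get_obs()["eef_pos"])
f=c["frame"].astype(int)
g=(abs(f[:,:,0]-f[:,:,2])<25)&(f.sum(2)>300)&(f.sum(2)<640)
g=g.astype(np.uint8); g[:, :255]=0; g[:,300:]=0; g[:190]=0; g[245:]=0
k,l,st,ce=cv2.connectedComponentsWithStats(g); print(st[1:][st[1:,4]>40].tolist())
E
python3 chk.py w4.png
```

```text
0.024378320850227033 [-0.6127  0.6333 -0.6462]
t 5.2 pos [0.5523 0.145  0.2036] yaw 104.18308385013475 shift mm [ 5.8732 -0.3302  8.563 ] [ 0.077   0.2675 -0.8167]
[[272, 219, 17, 21, 166]]
```

>>> carry_out(
  claw=[0.0, 0.0, 0.0],
  delta_pos=[
    [0.006, 0, 0.003],
    [0, 0, 0],
    [0, 0, 0],
  ],
  dr=[
    [0, 0.2, 0],
    [0, 0, 0],
    [0, 0, 0],
  ],
)

```text
time_s: 5.5
eef_pos: [0.5516, 0.1506, 0.2024]
tool_rot: [1.93, 2.474, 0.003]
force: [-0.1, 0.7, -0.1]
gripper_width: 0.0246
```

```bash
python3 chk.py w5.png; python3 - <<'E'
import cv2
f=cv2.imread("pics/w5.png")[150:270,215:335]
cv2.imwrite("pics/w5c.png",cv2.resize(f,None,fx=5,fy=5,interpolation=2))
E
```

```text
0.024584367167754834 [-0.1032  0.6659 -0.1178]
t 5.55 pos [0.5516 0.1508 0.2024] yaw 104.08261872118352 shift mm [ 0.1017 -1.0383  7.4044] [ 0.2223  0.0736 -0.9172]
[[271, 219, 22, 24, 174]]
```

View pics/w5c.png

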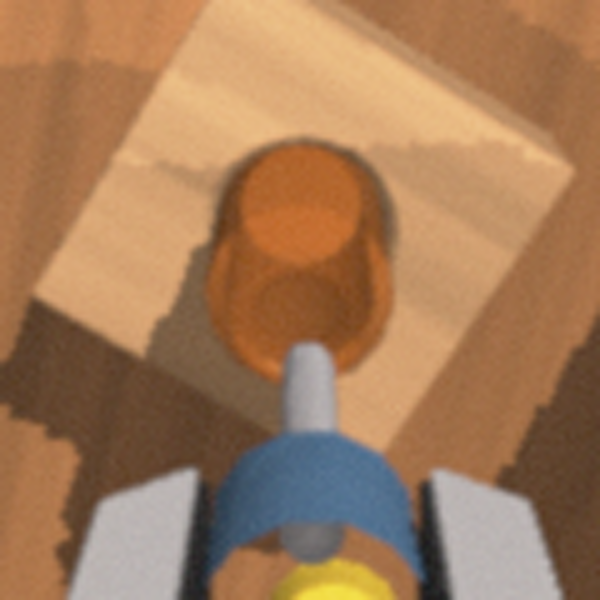

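```bash
python3 - <<'E'
from h import *
np.set_printoptions(precision=4,suppress=True)
c=cam("wrist"); o=manip.get_obs(); r=R.from_rotvec(o["tool_rot"]); p=np.array(o["eef_pos"]); tx=r.apply([1,0,0])
a=lambda x,y:(x/5+215,y/5+150)
T=lambda q:1000*r.inv().apply(q-p)
print(p,"shoulder",T(onz(c,*a(300,383),.083)+.017*tx),"hole",T(onz(c,*a(303,138),.04)-.018*tx),"tip",T(onz(c,*a(309,363),p[2]-.085)))
k=[onz(c,*a(*q),.04) for q in((575,172),(35,297))]; print("diag",T(np.mean(k,0)),np.linalg.norm(k[0]-k[1]))
print("down err",r.inv().apply([0,0,-1]))
E
```

```text
[0.5515 0.1507 0.2023] shoulder [  1.6221  -2.3084 119.281 ] hole [  3.1637  -1.9611 162.2351] tip [ 0.2484 -0.6607 84.9979]
diag [  1.1208  -2.1368 162.2605] 0.1128663885724735
down err [ 0.0013 -0.0037  1.    ]
```

>>> carry_out(
  claw=[0.0, 0.0, 0.0, 0.0, 0.0],
  delta_pos=[
    [0.001, -0.0014, 0.003],
    [0, 0, 0.01],
    [0, 0, 0.01],
    [0, 0, 0.01],
    [0, 0, 0],
  ],
  dr=[
    [0, 0, 0],
    [0, 0, 0],
    [0, 0, 0],
    [0, 0, 0],
    [0, 0, 0],
  ],
)

```text
time_s: 6.1
eef_pos: [0.5497, 0.1512, 0.1662]
tool_rot: [1.93, 2.474, 0.003]
force: [-0.7, 0.1, -0.4]
gripper_width: 0.0246
```

```bash
python3 chk.py w6.png
```

```text
0.024557603618377968 [-0.6967  0.0608 -0.4471]
t 6.15 pos [0.5499 0.1514 0.1669] yaw 104.09324614876591 shift mm [ -0.9482   0.5783 -28.124 ] [ 0.2375  0.0858 -0.9066]
[[269, 222, 14, 17, 144]]
```

>>> carry_out(
  claw=[0.0, 0.0, 0.0, 0.0, 0.0],
  delta_pos=[
    [0, 0, 0.01],
    [0, 0, 0.01],
    [0, 0, 0.01],
    [0, 0, 0.007],
    [0, 0, 0],
  ],
  dr=[
    [0, 0, 0],
    [0, 0, 0],
    [0, 0, 0],
    [0, 0, 0],
    [0, 0, 0],
  ],
)

```text
time_s: 6.65
eef_pos: [0.5502, 0.1514, 0.1264]
tool_rot: [1.93, 2.475, 0.004]
force: [-0.9, 0.3, 0.9]
gripper_width: 0.0245
```

>>> carry_out(
  claw=[0.0, 0.0, 0.0],
  delta_pos=[
    [0, 0, 0.003],
    [0, 0, 0.002],
    [0, 0, 0],
  ],
  dr=[
    [0, 0, 0],
    [0, 0, 0],
    [0, 0, 0],
  ],
)

```text
time_s: 6.95
eef_pos: [0.5516, 0.1522, 0.1229]
tool_rot: [1.929, 2.473, 0.008]
force: [0.5, 0.1, -0.0]
gripper_width: 0.0247
```

>>> carry_out(
  claw=[0.0, 0.0, 0.0],
  delta_pos=[
    [0, 0, 0.002],
    [0, 0, 0.001],
    [0, 0, 0.001],
  ],
  dr=[
    [0, 0, 0],
    [0, 0, 0],
    [0, 0, 0],
  ],
)

```text
time_s: 7.25
eef_pos: [0.5546, 0.1538, 0.1224]
tool_rot: [1.926, 2.469, 0.017]
force: [-3.6, -0.8, 16.0]
gripper_width: 0.0249
```

>>> carry_out(
  claw=[0.045, 0.045, 0.045, 0.045],
  delta_pos=[
    [0, 0, 0],
    [0, 0, 0],
    [0, 0, 0],
    [0, 0, 0],
  ],
  dr=[
    [0, 0, 0],
    [0, 0, 0],
    [0, 0, 0],
    [0, 0, 0],
  ],
)

```text
time_s: 7.65
eef_pos: [0.5549, 0.1538, 0.1226]
tool_rot: [1.926, 2.469, 0.018]
force: [-0.4, 0.2, -0.4]
gripper_width: 0.0449
```

```bash
python3 chk.py w7.png; python3 - <<'E'
import sys; sys.path.insert(0,".")
from h import *
s=cam("side"); save(s,"s3.png")
a=cv2.resize(s["frame"][195:305,205:315],None,fx=5,fy=5,interpolation=2); b=cv2.resize(cv2.imread("pics/w7.png")[150:300,200:350,::-1],(550,550))
cv2.imwrite("pics/m1.png",cv2.resize(np.hstack([a,b]),(800,400))[:,:,::-1])
E
```

```text
0.04487366935662441 [-0.3703  0.2076 -0.4145]
t 7.7 pos [0.5549 0.1538 0.1226] yaw 104.08947289970277 shift mm [ -2.1547  -3.8394 -72.4621] [ 0.8883  0.0815 -0.9099]
[]
```

View pics/m1.png

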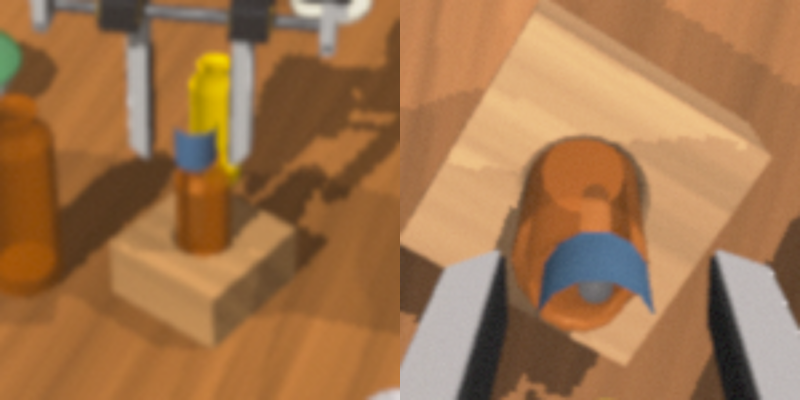

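The side view shows the knob seated on the lip with the rod inside, and the wrist view agrees. Next: centre over the vial, level the tool and go down to the glass.

>>> carry_out(
  claw=[0.056, 0.056, 0.056, 0.056],
  delta_pos=[
    [0, -0.0045, 0],
    [0, 0, 0.01],
    [0, 0, 0.01],
    [0, 0, 0],
  ],
  dr=[
    [0.9, 0, 0],
    [0, 0, 0],
    [0, 0, 0],
    [0, 0, 0],
  ],
)

```text
time_s: 8.15
eef_pos: [0.5499, 0.1523, 0.1004]
tool_rot: [-1.932, -2.477, 0.004]
force: [-0.9, 0.1, -0.8]
gripper_width: 0.0562
```

```bash
sed -i 's/go(\[.*/go([.5502,.1518,.066],104)/' chk.py; python3 chk.py w8.png
```

```text
0.05618938064312119 [-0.884   0.0515 -0.8385]
t 8.2 pos [0.5501 0.1524 0.101 ] yaw 104.07519039342934 shift mm [-0.6138  0.0222 34.9718] [-0.1024  0.0724  0.0751]
[]
```

>>> carry_out(
  claw=[0.056, 0.056, 0.056, 0.056, 0.056],
  delta_pos=[
    [0, 0, 0.01],
    [0, 0, 0.01],
    [0, 0, 0.01],
    [0, 0, 0.004],
    [0, 0, 0],
  ],
  dr=[
    [0, 0, 0],
    [0, 0, 0],
    [0, 0, 0],
    [0, 0, 0],
    [0, 0, 0],
  ],
)

```text
time_s: 8.7
eef_pos: [0.5498, 0.1525, 0.0634]
tool_rot: [-1.932, -2.477, 0.004]
force: [0.7, 0.7, -0.4]
gripper_width: 0.0556
```

```bash
python3 chk.py w9.png
```

```text
0.05561789958420732 [ 0.722   0.7345 -0.4089]
t 8.75 pos [0.5499 0.1525 0.0636] yaw 104.08585761123358 shift mm [-0.7425  0.1638 -2.3678] [-0.1317  0.0605  0.0858]
[]
```

>>> carry_out(
  claw=[0.056, 0.02, 0.02, 0.02, 0.02],
  delta_pos=[
    [0, 0, -0.002],
    [0, 0, 0],
    [0, 0, 0],
    [0, 0, 0],
    [0, 0, 0],
  ],
  dr=[
    [0, 0, 0],
    [0, 0, 0],
    [0, 0, 0],
    [0, 0, 0],
    [0, 0, 0],
  ],
  newtons=25,
)

```text
time_s: 9.25
eef_pos: [0.5504, 0.1527, 0.0671]
tool_rot: [1.932, 2.477, -0.002]
force: [-1.2, 0.4, -1.0]
gripper_width: 0.0289
```

>>> carry_out(
  claw=[0.02, 0.02, 0.02, 0.02, 0.02],
  delta_pos=[
    [0, 0, -0.003],
    [0, 0, -0.008],
    [0, 0, -0.012],
    [0, 0, -0.015],
    [0, 0, -0.015],
  ],
  dr=[
    [0, 0, 0],
    [0, 0, 0],
    [0, 0, 0],
    [0, 0, 0],
    [0, 0, 0],
  ],
)

```text
time_s: 9.75
eef_pos: [0.5496, 0.1526, 0.123]
tool_rot: [-1.931, -2.477, 0.005]
force: [0.3, -0.4, -0.7]
gripper_width: 0.0287
```

```bash
python3 chk.py w10.png; python3 - <<'E'
import sys; sys.path.insert(0,".")
from h import *
s=cam("side"); save(s,"s4.png"); o=manip.get_obs()
u,v=proj(s,o["eef_pos"]).astype(int); print(u,v)
a=cv2.resize(s["frame"][v-50:v+60,u-55:u+55],(500,500),interpolation=2); b=cv2.resize(cv2.imread("pics/w10.png")[140:320,190:370,::-1],(500,500),interpolation=2)
cv2.imwrite("pics/m2.png",cv2.resize(np.hstack([a,b]),(800,400))[:,:,::-1])
E
```

```text
0.028688759005026335 [ 0.2828 -0.3729 -0.6868]
t 9.8 pos [0.5508 0.1532 0.1256] yaw 104.10730409467467 shift mm [-1.1285 -0.9256 59.5709] [0.0089 0.0595 0.1073]
[]
258 228
```

View pics/m2.png

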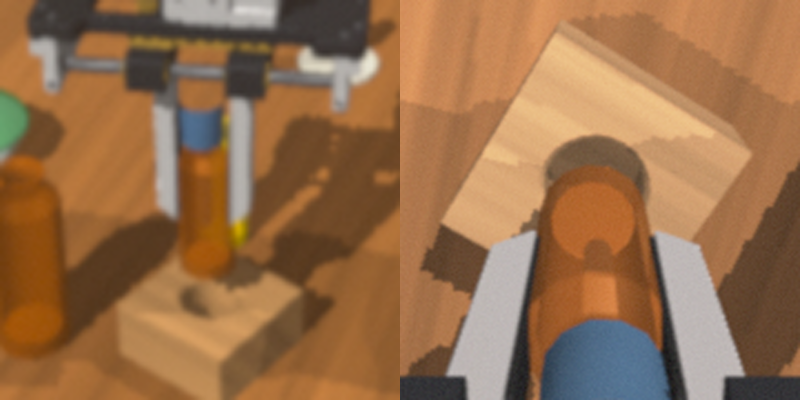

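>>> carry_out(
  claw=[0.02, 0.02, 0.02, 0.02, 0.02],
  delta_pos=[
    [0, 0, -0.02],
    [0, 0, -0.03],
    [0, 0, -0.035],
    [0, 0.005, -0.035],
    [0, 0.015, -0.03],
  ],
  dr=[
    [0, 0, 0],
    [0, 0, 0],
    [0, 0, 0],
    [0, 0, 0],
    [0, 0, 0],
  ],
)

```text
time_s: 10.35
eef_pos: [0.5671, 0.1566, 0.2769]
tool_rot: [-1.93, -2.476, 0.009]
force: [0.2, -0.8, -1.0]
gripper_width: 0.0285
```

>>> carry_out(
  claw=[0.02, 0.02, 0.02, 0.02, 0.02],
  delta_pos=[
    [0, 0.02, -0.025],
    [0, 0.02, -0.02],
    [0, 0.02, -0.01],
    [0, 0.015, 0],
    [0, 0.01, 0],
  ],
  dr=[
    [0, 0, 0],
    [0, 0, 0],
    [0, 0, 0],
    [-1, 0, 0],
    [-2, 0, 0],
  ],
)

```text
time_s: 10.85
eef_pos: [0.6542, 0.1782, 0.3392]
tool_rot: [1.911, 2.447, 0.065]
force: [-0.8, -0.2, -0.9]
gripper_width: 0.0287
```

```bash
cat > st.py <<'E'
from h import *
np.set_printoptions(precision=3,suppress=True)
o=manip.get_obs(); z=R.from_rotvec(o["tool_rot"]).as_matrix()
print(o["time_s"],o["eef_pos"],"tilt",np.degrees(np.arccos(-z[2,2])),"x_z",z[2,0],o["joint_pos"],o["force"],o["gripper_width"])
E
python3 st.py
```

```text
10.85 [0.654 0.178 0.339] tilt 3.1719394369791254 x_z -0.0026746514887625444 [ 0.087  0.389 -0.624  1.468  0.248  1.306 -0.309] [-0.805 -0.197 -0.923] 0.02872523836466657
```

>>> carry_out(
  claw=[0.02, 0.02, 0.02, 0.02, 0.02],
  delta_pos=[
    [0, 0, 0],
    [0, 0, 0],
    [0, 0, 0],
    [0, 0, 0],
    [0, 0, 0],
  ],
  dr=[
    [-3, 0, 0],
    [-3, 0, 0],
    [-3, 0, 0],
    [-3, 0, 0],
    [-3, 0, 0],
  ],
)

```text
time_s: 11.35
eef_pos: [0.6543, 0.1786, 0.3337]
tool_rot: [1.793, 2.301, 0.376]
force: [0.3, 0.1, -1.0]
gripper_width: 0.0286
```

```bash
python3 st.py
```

```text
11.35 [0.654 0.179 0.334] tilt 18.62898659852718 x_z -0.001180186560503449 [ 0.158  0.237 -0.643  1.705  0.257  0.938 -0.322] [ 0.316  0.1   -1.012] 0.028642995297707783
```

>>> carry_out(
  claw=[0.02, 0.02, 0.02, 0.02, 0.02],
  delta_pos=[
    [0, 0.009, 0.003],
    [0, 0.011, 0.005],
    [0, 0.011, 0.006],
    [0, 0.01, 0.006],
    [0, 0.01, 0.007],
  ],
  dr=[
    [-3, 0, 0],
    [-3, 0, 0],
    [-3, 0, 0],
    [-3, 0, 0],
    [-3, 0, 0],
  ],
)

```text
time_s: 11.85
eef_pos: [0.7084, 0.1922, 0.3277]
tool_rot: [1.656, 2.131, 0.654]
force: [-0.0, 0.4, -0.9]
gripper_width: 0.0284
```

```bash
python3 st.py
```

```text
11.85 [0.708 0.192 0.328] tilt 34.227561942019896 x_z -0.0020952790522506537 [ 0.132  0.215 -0.601  1.829  0.412  0.575 -0.456] [-0.008  0.383 -0.892] 0.028398056773655554
```

>>> carry_out(
  claw=[0.02, 0.02, 0.02, 0.02, 0.02],
  delta_pos=[
    [0, 0.012, -0.008],
    [0, 0.016, -0.012],
    [0, 0.018, -0.012],
    [0, 0.018, -0.012],
    [0, 0.019, -0.012],
  ],
  dr=[
    [-2, 0, 0],
    [-2, 0, 0],
    [-2, 0, 0],
    [-3, 0, 0],
    [-3, 0, 0],
  ],
)

```text
time_s: 12.35
eef_pos: [0.737, 0.2, 0.4285]
tool_rot: [1.537, 1.98, 0.854]
force: [0.8, 1.3, -1.8]
gripper_width: 0.0284
```

```bash
python3 st.py
```

```text
12.35 [0.737 0.2   0.428] tilt 46.76850148054555 x_z -0.0022548659556427264 [ 0.147  0.12  -0.591  1.815  0.441  0.449 -0.483] [ 0.777  1.278 -1.792] 0.02835179037418996
```

>>> carry_out(
  claw=[0.02, 0.02, 0.02, 0.02, 0.02],
  delta_pos=[
    [0, 0.018, -0.006],
    [0, 0.018, -0.005],
    [0, 0.017, -0.004],
    [0, 0.013, -0.002],
    [0, 0.006, 0],
  ],
  dr=[
    [-3, 0, 0],
    [-3, 0, 0],
    [-3, 0, 0],
    [-2, 0, 0],
    [-1, 0, 0],
  ],
)

```text
time_s: 12.85
eef_pos: [0.7686, 0.209, 0.5154]
tool_rot: [1.399, 1.804, 1.046]
force: [0.0, -0.4, -0.5]
gripper_width: 0.0285
```

>>> carry_out(
  claw=[0.02, 0.02, 0.02],
  delta_pos=[
    [0, 0, 0],
    [0, 0, 0],
    [0, 0, 0],
  ],
  dr=[
    [-0.5, 0, 0],
    [0, 0, 0],
    [0, 0, 0],
  ],
)

```text
time_s: 13.15
eef_pos: [0.7686, 0.2094, 0.5231]
tool_rot: [1.387, 1.79, 1.059]
force: [-0.1, -0.3, -1.8]
gripper_width: 0.0287
```

```bash
python3 st.py; python3 - <<'E'
from h import *
np.set_printoptions(precision=3,suppress=True)
s=cam("side"); save(s,"s5.png"); w=cam("wrist"); save(w,"w11.png"); o=manip.get_obs()
u,v=proj(s,o["eef_pos"]).astype(int); print(u,v)
a=cv2.resize(s["frame"][max(v-75,0):v+75,max(u-75,0):u+75],(400,400),interpolation=2); b=cv2.resize(w["frame"][140:320,190:370],(400,400),interpolation=2)
c=cv2.resize(s["frame"],(400,300)); d=cv2.resize(cam("top")["frame"],(400,300)); 
cv2.imwrite("pics/m3.png",cv2.resize(np.vstack([np.hstack([a,b]),np.hstack([c,d])]),(685,600),interpolation=cv2.INTER_AREA)[:,:,::-1])
E
```

```text
13.15 [0.769 0.209 0.523] tilt 61.4547196458658 x_z -0.005379252924160749 [ 0.082  0.062 -0.509  1.821  0.73   0.261 -0.767] [-0.087 -0.286 -1.809] 0.02865999464859234
117 20
```

View pics/m3.png

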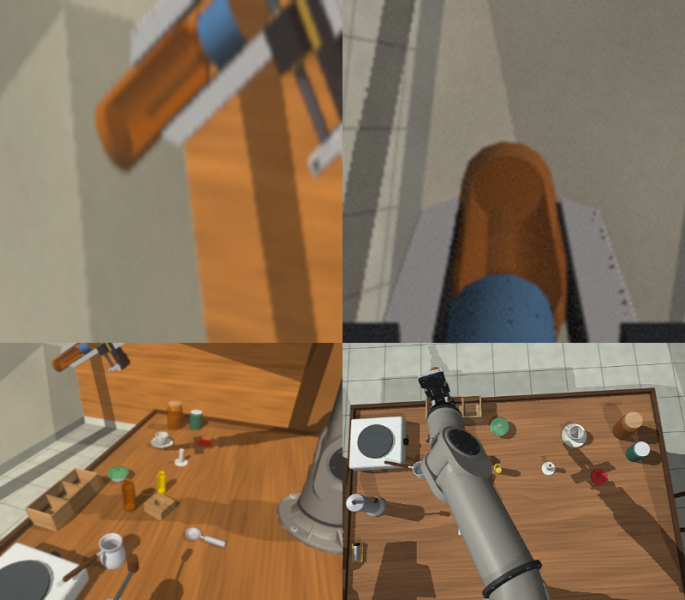

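Bottom row: every other thing is in its place. Top row: the vial is held tilted, with the knob against the lip and the rod visible inside. I'll compare the knob's place in the wrist view before and after the tilt, then let it settle.

>>> carry_out(
  claw=[0.02, 0.02, 0.02, 0.02, 0.02],
  delta_pos=[
    [0, 0, 0],
    [0, 0, 0],
    [0, 0, 0],
    [0, 0, 0],
    [0, 0, 0],
  ],
  dr=[
    [1.3, 0, 0],
    [0, 0, 0],
    [0, 0, 0],
    [0, 0, 0],
    [0, 0, 0],
  ],
)

```text
time_s: 13.8
eef_pos: [0.7688, 0.2088, 0.5213]
tool_rot: [1.403, 1.808, 1.04]
force: [0.5, 0.9, -0.9]
gripper_width: 0.0288
```

```bash
python3 st.py; python3 - <<'E'
from h import *
import pickle
np.set_printoptions(precision=3,suppress=True)
save(cam("wrist"),"w12.png")
for n in("w10","w11","w12"):
    f=cv2.imread(f"pics/{n}.png"); h=cv2.cvtColor(f,cv2.COLOR_BGR2HSV); b=cv2.inRange(h,(98,80,30),(125,255,255))[150:340,220:340]; a=cv2.inRange(h,(3,140,40),(16,255,255))[200:340,260:300]
    c=np.where((b>0).sum(0)>3)[0]; r=np.where((b>0).sum(1)>3)[0]; print(n,"blue cols",c.min()+220,c.max()+220,"top row",r.min()+150)
t,s=pickle.load(open("ts.pkl","rb")); print("table edge",onz(t,200,97,0))
# change of the other things in the side view
d=cv2.absdiff(cam("side")["frame"],s["frame"]).max(2); m=(d>60).astype(np.uint8); k,l,st,ce=cv2.connectedComponentsWithStats(m); print([x.tolist() for x in st[1:] if x[4]>25])
E
```

```text
13.8 [0.769 0.209 0.521] tilt 60.03937397051301 x_z -0.004902332935472209 [ 0.098  0.068 -0.526  1.804  0.651  0.291 -0.687] [ 0.517  0.872 -0.935] 0.028754226249042253
w10 blue cols 253 313 top row 285
w11 blue cols 242 302 top row 285
w12 blue cols 242 302 top row 285
table edge [0.936 0.193 0.   ]
[[115, 0, 16, 8, 76], [121, 0, 40, 40, 657], [159, 0, 54, 48, 1332], [473, 0, 32, 22, 555], [85, 10, 41, 38, 782], [459, 29, 40, 71, 1248], [554, 42, 6, 24, 31], [509, 54, 43, 78, 1678], [426, 143, 35, 17, 308], [491, 143, 43, 94, 954], [471, 149, 10, 5, 29], [542, 148, 5, 8, 26], [347, 157, 14, 14, 101], [520, 156, 34, 54, 811], [324, 160, 21, 20, 183], [363, 163, 20, 5, 50], [293, 168, 8, 9, 53], [551, 171, 8, 29, 70], [551, 202, 9, 21, 68], [255, 237, 15, 27, 259], [277, 246, 14, 8, 71]]
```

```bash
python3 -c "
from rig import job_done; print(job_done())"; python3 st.py
```

```text
the job is handed in; nothing more can be done
None
the job is handed in; nothing more can be done
```

I put the rod in the amber vial, drew the vial out of the holder by its glass and tipped it to about 60°, then handed the job in at about 14 s. I don't know the verdict, because the hand-in doesn't report one.

**Last checks that passed**
- **Tilt:** the tool stands 60.0° from upright with the knob end higher. I took the vial's tilt from the tool.
- **Height:** the grasp point was 0.52 m above the table, which puts the lowest part of the vial at about 0.48 m.
- **Rod depth:** when I pushed the rod in, the knob met the lip with 16 N. In the wrist view the knob sat at the same depth along the vial before and after tipping.
- **Other things:** in the pictures they stand where they were. The image comparison flagged a few spots near the red lid, which I took to be the arm's moving shadow.

**What disagreed**
- **Grip width:** the fingers read 28.7 mm on a body given as 34 mm. I went by the pictures, which showed the vial held centrally, and it did not slip.
- **Sideways shift of the knob:** on tipping, the knob moved roughly 6 mm sideways towards the low side. The free play in the neck would explain about 5 mm of that, so I took the rod as still fully home.
- **Picture limit:** I viewed 12 pictures, the most allowed, so after the last small tilt correction I only measured and did not look again.

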